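Dock the mouthpiece template

ROBOT

A 6-joint arm with a two-finger parallel gripper is mounted at the origin on the work surface. World frame = base frame: x ahead of the robot, y to its left, z up, the work surface at z = 0. Lengths are in m, angles in rad, forces in N, time in s.
With the tool pointing down it reaches from about 0.15 to 0.775 m from the base axis. Payload 6.1 kg.
Tool frame: the origin (TCP) lies at the very end of the fingers, on their centre line; the grasp point (between the pads) lies 19 mm behind it (hold_point_z is the distance from the TCP to the grasp point, in m); z points along the fingers, y is the direction in which the jaws open and shut (so a half turn about z gives the same grasp; the last joint's range is limited). The gripper opens to 85 mm and grips with 20 to 120 N. Pads are 22 mm wide; open, the fingers measure 114 mm over their backs; the gripper's body (76 mm by 85 mm) begins 54 mm behind the grasp point. The pads swing forward as they close: fully open they stand 13 mm farther back than shut.
Start: joints at [1.298, 0.126, -0.04, 1.405, 0, 1.571], TCP at [0.141, 0.506, 0.231] pointing down, gripper open.
Joint ranges: [-2.72, 2.72], [-0.95, 1.95], [-1.27, 1.35], [-1.78, 2.02], [-1.46, 1.47], [-3.14, 3.14]. Speed limits (rad/s): [2.39, 2.39, 3.01, 3.14, 3.14, 3.14].

INTERFACE

Orientations are given as a 3x3 rotation matrix whose columns are the frame's x, y, z axes.
In Python, from cell import * gives the robot as it stands. The module is installed in compiled form; this text tells all that it offers.
- The arm moves only by the tool drive_tool, never from a script. Its argument "commands" is a list of rows, each an object of numbers: "tx", "ty", "tz": the shift along the tool's x, y, z in m; "wx", "wy", "wz": the turn, a rotation vector about the tool's x, y, z in rad. A call has 1 to 5 rows; each row shifts and turns the commanded pose from where the row before left it, along the tool's axes as they then stand; what a row does not reach is not made up. A row lasts 1/8 s, in which the tool goes at most 62.5 mm and 10.7 degrees, less where a joint would pass 70% of its speed; a pose out of reach is approached as far as the arm can. A call is refused whole if a number of a shift passes 0.0625 or a number of a turn 0.188, either way. A call with a gripper value outside its range is refused whole. "jaw" is the finger opening in m, from 0 to 0.0854, set as the call begins (left out, the last holds). The fingers move at their own pace and stop on an object; "squeeze" is the grip in N (left out, the last holds). Time passes only in rows, so rows that do not move let the fingers close. It gives the time, the measured TCP pose, the force and the opening at its end, in the units of the state.
- state(): the state, without advancing time (a new reading comes with each control period).
- camera(name): name is "scene" or "side" or "wrist"; returns (picture, depth): 480x640x3 uint8, blue, green, red; 480x640 float32, m along the optical axis (not along the pixel's ray), 0 where there is no reading.
- camera_info(name): a dict with "vfov" (degrees; the focal length in pixels is half the picture's height over the tangent of half this angle, whatever the lens; pixels are square), "cx", "cy" (the principal point, pixels), "R" (3x3) and "t" (3): a world point X has camera coordinates R X + t. Camera axes: x right, y down, z forward; pixel columns grow to the right and rows downward; lengths in m; the calibration is good to about 2 mm. A picture is of the moment at which its call begins: read the wrist's pose just before it. camera_info takes no time and is no camera call; for the wrist camera it gives the pose at the moment of the call.
- sign_off(): hands the job in, once; it reports no verdict.
The state is a dict: "clock": time; "joint_positions": joint angles; "qd": joint speeds; "effort": joint torques, N m; "tcp_pos": TCP position; "tcp_rot": TCP orientation; "wrist_force": force on the tool from outside, world axes, zero at the start; "torque": the same for the moment, N m; "opening": opening from 0.0 (shut) to 1.0 (fully open).
Only numpy, scipy, OpenCV 4.12 (cv2) and the standard library are available. Lean on these libraries where they do the work, as an engineer would, in place of code of your own. Each camera call takes 0.05 s, during which the arm holds its last target.

TASK

Of the three thin rubber-faced plates on the worktop, take the mouthpiece template (the long one with one half-round end) and put it away in the dock formed by the three low dark strips: press fingertips on its top and slide it flat over the worktop, in through the dock's open side, until it is fully home at the back strip and lies straight. Never lift it, and leave the oblong plate and the round plate where they are.

Things in the scene. Friction and masses are not known exactly. Their poses are not given: they have to be found in the camera images.
- template: Mouthpiece template: thin plate 130 (x) x 80 (y) x 3 mm, 0.15 kg, steel faced on top with dark grey rubber; -x end square, +x end a half circle of radius 40. Origin mid length and width, under it. Lies flat on the worktop (z = 0), left or right, round end away from the robot within 20 degrees. The rubber holds fingertips well: 5 to 15 N on it drags the plate; two tips 40 mm apart also turn it.
- dock: Fixed U of dark wood strips 8 mm high, 12 wide, no floor, open towards the robot. Origin on the worktop; x points into it, within 15 degrees of straight ahead. Inner faces of the side strips at y = +-55 mm, from x = -45 to +70; of the back strip at x = +70. Template touching the back: its origin at x = +5, y = 0. The worktop from the template to 150 mm before the dock and on in is clear.
- oblong: The oblong plate, not to be moved: rectangular, 130 x 80 x 3 mm, of the same make, with both ends square, lying on the opposite side from the template. Origin at its centre, on its underside; x along its length.
- disc: The round plate, not to be moved: of the same make, 90 mm in diameter, 3 mm thick, lying further out than the other two, left or right of the dock. Origin at its centre, on its underside.

How it is judged:
On the way, in this order (a step that is already met when the one before it is completed fails the run):
1. fingertips press on the top of the template (x of the grasp point in the frame of template between -0.075 and 0.075 m and y of the grasp point in the frame of template between -0.05 and 0.05 m and contact force between the fingers and template above 0.5 N), for 0.1 s.
2. the template has been slid well into the dock, nose within 80 mm of the back strip, with the fingertips still pressing on its top (all of step 1 and x of template in the frame of dock between -0.075 and 0.02 m and y of template in the frame of dock between -0.022 and 0.022 m), for 0.05 s.
At the end, for the whole second after the job is handed in: The template lies flat and still on the worktop inside the dock, its leading end within 20 mm of the back strip, within 22 mm of the dock's middle line, and its length within 11 degrees of the dock's (x of template in the frame of dock between -0.015 and 0.02 m and y of template in the frame of dock between -0.022 and 0.022 m and angle between the x axis of template and the x axis of dock, either way round below 0.19 rad and height (world z) of template below 0.004 m and angle between template's own z axis and vertical below 0.05 rad and linear speed of template below 0.01 m/s); the robot touches nothing.
It fails at once if the template is lifted (20 mm off the worktop) or tipped up by more than 15 degrees (height (world z) of template above 0.02 m or angle between template's own z axis and vertical above 0.26 rad).
It fails at once if the oblong plate is moved by more than 15 mm (distance of oblong from where it was at the start of the episode above 0.015 m).
It fails at once if the round plate is moved by more than 15 mm (distance of disc from where it was at the start of the episode above 0.015 m).
It also fails if it takes over 42 s, if anything falls off the work surface, if the arm or the gripper's body presses on something with over 40 N, if the wrist force passes 120 N, or if a joint passes its speed limit or range.

## Working session

There is one attempt and no reset: what is moved stays moved. The work goes in short steps, Python scripts to look and compute and a tool call to move; the robot and the scene stay as the last step left them, time stands still between calls to the robot, and variables do not carry over. Pictures are saved under pics/ and viewed, and the job is handed in when it is done.

Besides the shell and the picture viewer there is one more tool, called after "Emit:" by a JSON object that holds its "name" and its "arguments", one argument or row to a line. drive_tool: Moves the arm, as the interface text tells. Its arguments: {"type":"object","properties":{"commands":{"type":"array","items":{"type":"object","properties":{"tx":{"type":"number"},"ty":{"type":"number"},"tz":{"type":"number"},"wx":{"type":"number"},"wy":{"type":"number"},"wz":{"type":"number"}}}},"jaw":{"type":"number"},"squeeze":{"type":"number"}},"required":["commands"]}

```bash
mkdir -p pics; python3 - <<'E'
from cell import *
import cv2,numpy as np
s=state();print(s)
for n in ["scene","side"]:
    p,d=camera(n);cv2.imwrite(f"pics/{n}0.png",p);np.save(f"pics/{n}0.npy",d)
    print(camera_info(n), (d>0).mean())
print(camera_info("wrist"))
E
```

```text
{'clock': 0.0, 'joint_positions': array([ 1.29799384e+00,  1.26377879e-01, -4.05766089e-02,  1.40540461e+00,
        6.69847927e-06,  1.57082579e+00]), 'qd': array([ 0.00094634,  0.0003407 , -0.00038364,  0.00033286, -0.00194595,
       -0.0004608 ]), 'effort': array([ 1.09932873e-03, -4.35912573e+01,  3.52923989e+01,  1.73482834e-02,
        4.08537767e-05, -1.26006512e-06]), 'tcp_pos': array([0.14134269, 0.50520391, 0.23054396]), 'tcp_rot': array([[-9.63011660e-01,  2.69459386e-01, -4.27509058e-04],
       [ 2.69459725e-01,  9.63010486e-01, -1.50317007e-03],
       [ 6.65242056e-06, -1.56276678e-03, -9.99998779e-01]]), 'wrist_force': array([-0.20300825,  0.55248399,  0.11422561]), 'torque': array([ 0.07208394,  0.0077645 , -0.04631247]), 'opening': 1.000305030861057}
{'vfov': 55.67960196275058, 'cx': 319.8349573554082, 'cy': 226.33766680442085, 'R': array([[ 0.55286677,  0.83311734,  0.01593226],
       [ 0.55749588, -0.35561526, -0.7501574 ],
       [-0.61930339,  0.42361927, -0.66106734]]), 't': array([-0.33098526, -0.27389579,  1.24951941])} 0.9957877604166666
{'vfov': 54.46358171280186, 'cx': 319.81505775863144, 'cy': 232.42662371531938, 'R': array([[ 0.70938841, -0.7048051 ,  0.00422615],
       [-0.40611569, -0.4136426 , -0.81484345],
       [ 0.57605393,  0.57632419, -0.57966567]]), 't': array([-0.39416175,  0.24561192,  0.57625292])} 0.9959440104166667
{'vfov': 61.06604789423214, 'cx': 317.0034468956019, 'cy': 236.64293726584202, 'R': array([[ 0.26863775,  0.96323879, -0.0021892 ],
       [ 0.93023226, -0.25884134,  0.26013287],
       [ 0.25000341, -0.07191798, -0.96557035]]), 't': array([-0.52374866, -0.03524151,  0.37871474])}
```

View pics/scene0.png

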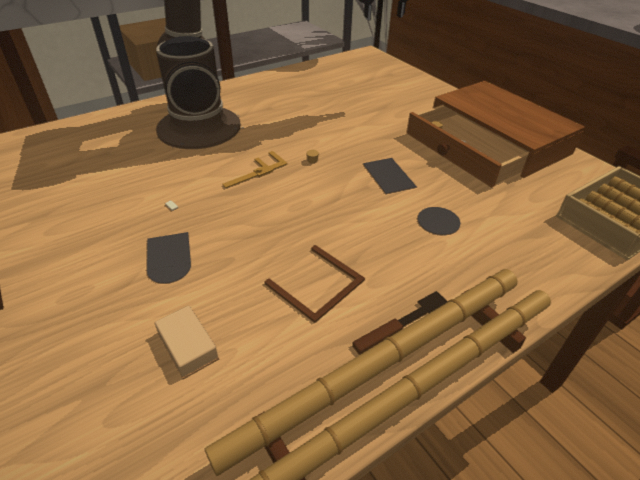

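View pics/side0.png

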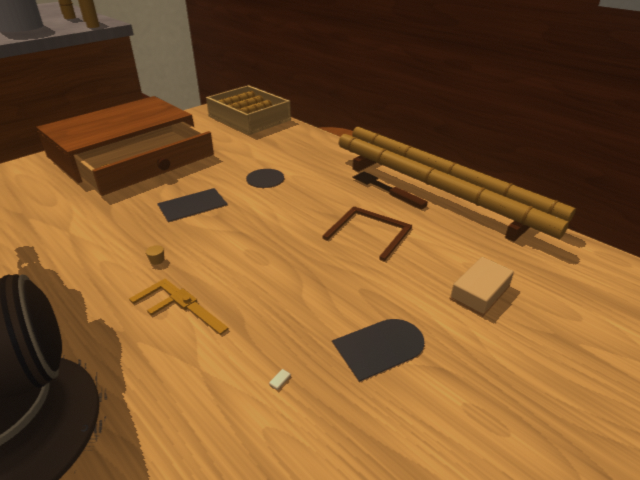

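Scene view: template with its half-round end at (168,257), dock U around (315,285), oblong at (390,175) and disc at (439,221). The side view shows the template at (380,347), the dock at (370,230), the oblong at (192,204) and the disc at (265,178). Measuring now.

```bash
cat > h.py <<'E'
import cv2,numpy as np,json
def rays(info,uv,h=480):
    f=h/2/np.tan(np.radians(info["vfov"])/2);uv=np.asarray(uv,float).reshape(-1,2)
    c=np.c_[(uv[:,0]-info["cx"])/f,(uv[:,1]-info["cy"])/f,np.ones(len(uv))]
    R=np.array(info["R"]);return -R.T@np.array(info["t"]), c@R
def onplane(info,uv,z):
    o,d=rays(info,uv);k=(z-o[2])/d[:,2];return o+d*k[:,None]
def proj(info,X,h=480):
    f=h/2/np.tan(np.radians(info["vfov"])/2);c=np.atleast_2d(X)@np.array(info["R"]).T+np.array(info["t"])
    return np.c_[c[:,0]/c[:,2]*f+info["cx"],c[:,1]/c[:,2]*f+info["cy"]]
def comp(mask,seed):
    n,l,st,ce=cv2.connectedComponentsWithStats(mask.astype(np.uint8),connectivity=8)
    k=l[seed[1],seed[0]];return (l==k)if k else None
def shape(info,m,z):
    cs,_=cv2.findContours(m.astype(np.uint8),cv2.RETR_EXTERNAL,cv2.CHAIN_APPROX_NONE)
    c=max(cs,key=cv2.contourArea)[:,0,:]
    return onplane(info,c,z)[:,:2]
def rect(P): return cv2.minAreaRect((P*1000).astype(np.float32))
E
python3 - <<'E'
from cell import *
from h import *
for n,seeds in {"scene":dict(template=(168,257),oblong=(390,175),disc=(439,221)),"side":dict(template=(380,347),oblong=(192,204),disc=(265,178))}.items():
    im=cv2.imread(f"pics/{n}0.png").astype(int);i=camera_info(n)
    g=(im.max(2)<75)&(im.max(2)-im.min(2)<22)
    for k,s in seeds.items():
        print(n,k,im[s[1],s[0]]);m=comp(g,s)
        if m is None: continue
        P=shape(i,m,.003);print(np.round(rect(P)[0],1),np.round(rect(P)[1],1),round(rect(P)[2],1), np.round(cv2.boxPoints(rect(P)),0).tolist())
    seed={"scene":(290,301),"side":(383,215)}[n]
    b=(im.max(2)<130)&(im.max(2)-im.min(2)>=15)&(im[:,:,2]<125)
    print("wood",im[seed[1],seed[0]]);
    cv2.imwrite(f"pics/m_{n}.png",np.hstack([g,b]).astype(np.uint8)[::1,:]*255) if 0 else None
    roi=np.zeros_like(b);
    if n=="scene":roi[235:330,255:375]=1
    else: roi[200:265,315:420]=1
    m=b&roi;P=onplane(i,np.argwhere(m)[:,::-1],.006)[:,:2];print("dock",m.sum(),np.round(rect(P)[0],1),np.round(rect(P)[1],1),rect(P)[2],np.round(cv2.boxPoints(rect(P)),0).tolist())
    cv2.imwrite(f"pics/md_{n}.png",cv2.resize(m.astype(np.uint8)*255,(640,480)))
E
```

```text
scene template [59 63 71]
[ 445.4 -245.2] [ 75.4 127.5] 72.1 [[373.0, -261.0], [494.0, -301.0], [518.0, -229.0], [396.0, -190.0]]
scene oblong [59 64 70]
[458.7 289.9] [ 77.1 125.7] 76.1 [[388.0, 268.0], [510.0, 237.0], [529.0, 312.0], [407.0, 342.0]]
scene disc [58 64 70]
[644.5 271.1] [85.6 81.3] 57.4 [[587.0, 257.0], [656.0, 213.0], [702.0, 285.0], [633.0, 329.0]]
wood [30 51 85]
dock 1380 [647.6 -45.5] [129.1 139.8] 13.445476531982422 [[569.0, 7.0], [601.0, -128.0], [727.0, -98.0], [694.0, 37.0]]
side template [45 50 57]
[ 442.6 -245.6] [ 78.6 127. ] 71.9 [[370.0, -263.0], [491.0, -303.0], [515.0, -228.0], [394.0, -189.0]]
side oblong [44 51 60]
[455.7 290.1] [ 75.6 124.7] 76.3 [[386.0, 268.0], [507.0, 239.0], [525.0, 312.0], [404.0, 342.0]]
side disc [44 51 62]
[641.1 269.9] [77.8 81.4] 45.6 [[585.0, 271.0], [643.0, 214.0], [697.0, 269.0], [639.0, 326.0]]
wood [ 48  99 150]
dock 1129 [690.7 -34.1] [232.7 140. ] 13.996773719787598 [[561.0, 6.0], [595.0, -130.0], [821.0, -74.0], [787.0, 62.0]]
```

```bash
python3 - <<'E'
import cv2,numpy as np
a=cv2.imread("pics/scene0.png")[230:330,250:380];b=cv2.imread("pics/side0.png")[195:270,310:425]
cv2.imwrite("pics/z.png",np.hstack([cv2.resize(a,(390,300)),cv2.resize(b,(400,300))]))
E
```

```text
(no output)
```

View pics/z.png

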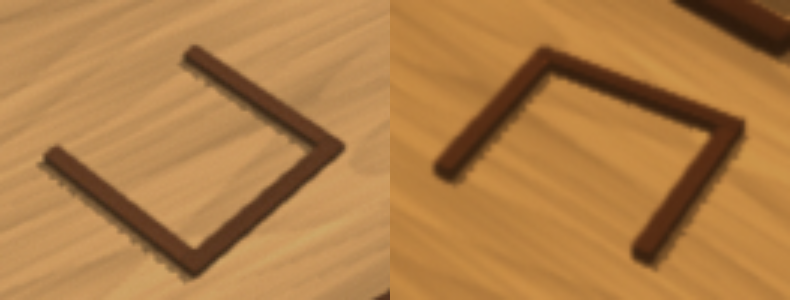

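Emit:
{"name": "drive_tool", "arguments": {
  "commands": [
    {"tx": -0.033,"ty": -0.0427,"tz": 0.006},
    {"tx": -0.033,"ty": -0.0427,"tz": 0.006},
    {"tx": -0.033,"ty": -0.0427,"tz": 0.006},
    {"tx": -0.033,"ty": -0.0427,"tz": 0.006},
    {"tx": -0.033,"ty": -0.0427,"tz": 0.006}
  ],
  "jaw": 0.04,
  "squeeze": 60
}}

```text
validation failed for argument at $.co...
```

```bash
python3 - <<'E'
from cell import *
from h import *
for n in ["scene","side"]:
    im=cv2.imread(f"pics/{n}0.png").astype(int);i=camera_info(n)
    b=(im[:,:,2]<115)&(im.max(2)-im.min(2)>=15)
    m=comp(b,{"scene":(290,301),"side":(338,225)}[n])
    if m is None: print("none");continue
    print(m.sum())
    for z in (.004,.008):
        P=shape(i,m,z);r=rect(P);print(n,np.round(r[0],1),np.round(r[1],1),r[2],np.round(cv2.boxPoints(r)).tolist())
E
```

```text
1303
scene [646.5 -43.9] [128.3 138.3] 13.406903266906738 [[568.0, 8.0], [600.0, -126.0], [725.0, -96.0], [693.0, 38.0]]
scene [649.4 -45.9] [127.5 137.4] 13.406905174255371 [[572.0, 6.0], [603.0, -127.0], [727.0, -98.0], [696.0, 36.0]]
956
side [646.1 -43.9] [135.1 139.4] 13.500041961669922 [[564.0, 8.0], [597.0, -127.0], [728.0, -96.0], [696.0, 40.0]]
side [641.6 -47.4] [134.1 138.3] 13.500041961669922 [[560.0, 4.0], [593.0, -130.0], [723.0, -99.0], [691.0, 35.0]]
```

Emit:
{"name": "drive_tool", "arguments": {
  "commands": [
    {"tx": -0.033,"ty": -0.043,"tz": 0.006},
    {"tx": -0.033,"ty": -0.043,"tz": 0.006},
    {"tx": -0.033,"ty": -0.043,"tz": 0.006},
    {"tx": -0.033,"ty": -0.043,"tz": 0.006},
    {"tx": -0.033,"ty": -0.043,"tz": 0.006}
  ],
  "jaw": 0.04,
  "squeeze": 60
}}

```text
validation failed for argument at $.co...
```

Emit:
{"name": "drive_tool", "arguments": {
  "commands": [
    {"tx": -0.033,"ty": -0.043,"tz": 0.006,"wx": 0,"wy": 0,"wz": 0},
    {"tx": -0.033,"ty": -0.043,"tz": 0.006,"wx": 0,"wy": 0,"wz": 0},
    {"tx": -0.033,"ty": -0.043,"tz": 0.006,"wx": 0,"wy": 0,"wz": 0},
    {"tx": -0.033,"ty": -0.043,"tz": 0.006,"wx": 0,"wy": 0,"wz": 0},
    {"tx": -0.033,"ty": -0.043,"tz": 0.006,"wx": 0,"wy": 0,"wz": 0}
  ],
  "jaw": 0.04,
  "squeeze": 60
}}

```text
clock: 0.72
tcp_pos: [0.2425, 0.2524, 0.2008]
tcp_rot: [[-0.963, 0.269, 0.0], [0.269, 0.963, -0.0], [-0.0, -0.0, -1.0]]
wrist_force: [1.0, 0.3, 0.2]
opening: 0.465
```

Emit:
{"name": "drive_tool", "arguments": {
  "commands": [
    {"tx": -0.033,"ty": -0.043,"tz": 0.008,"wx": 0,"wy": 0,"wz": 0},
    {"tx": -0.033,"ty": -0.043,"tz": 0.008,"wx": 0,"wy": 0,"wz": 0},
    {"tx": -0.033,"ty": -0.043,"tz": 0.008,"wx": 0,"wy": 0,"wz": 0},
    {"tx": -0.033,"ty": -0.043,"tz": 0.008,"wx": 0,"wy": 0,"wz": 0},
    {"tx": -0.033,"ty": -0.043,"tz": 0.008,"wx": 0,"wy": 0,"wz": 0}
  ]
}}

```text
clock: 1.35
tcp_pos: [0.3435, 0.0008, 0.1611]
tcp_rot: [[-0.963, 0.27, 0.001], [0.27, 0.963, 0.0], [-0.001, 0.0, -1.0]]
wrist_force: [0.8, 0.2, -0.5]
opening: 0.472
```

Emit:
{"name": "drive_tool", "arguments": {
  "commands": [
    {"tx": -0.033,"ty": -0.043,"tz": 0.018,"wx": 0,"wy": 0,"wz": 0},
    {"tx": -0.033,"ty": -0.043,"tz": 0.018,"wx": 0,"wy": 0,"wz": 0},
    {"tx": -0.033,"ty": -0.043,"tz": 0.018,"wx": 0,"wy": 0,"wz": 0},
    {"tx": -0.033,"ty": -0.043,"tz": 0.018,"wx": 0,"wy": 0,"wz": 0},
    {"tx": -0.033,"ty": -0.04,"tz": 0.018,"wx": 0,"wy": 0,"wz": 0.042}
  ]
}}

```text
clock: 1.98
tcp_pos: [0.4453, -0.2479, 0.0704]
tcp_rot: [[-0.95, 0.311, -0.0], [0.311, 0.95, 0.0], [0.0, 0.0, -1.0]]
wrist_force: [0.6, 0.5, 0.9]
opening: 0.469
```

```bash
python3 - <<'E'
from cell import *
import cv2,numpy as np
s=state();print(s["tcp_pos"],s["tcp_rot"],s["joint_positions"],s["clock"],s["wrist_force"],s["opening"])
p,d=camera("side");cv2.imwrite("pics/side1.png",p)
E
```

```text
[ 0.44527638 -0.24793126  0.07035035] [[-9.50283164e-01  3.11386919e-01 -3.08323118e-04]
 [ 3.11386832e-01  9.50283195e-01  2.98932707e-04]
 [ 3.86078012e-04  1.88062960e-04 -9.99999908e-01]] [-5.08115750e-01  1.48300075e-01 -3.71455948e-01  1.05145512e+00
  1.11157351e-04 -1.91463640e-01] 1.975 [0.58596514 0.54148783 0.87899192] 0.4694969762467662
```

View pics/side1.png

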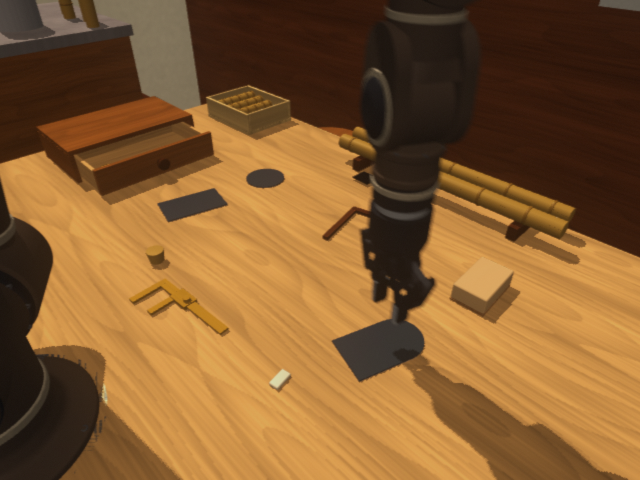

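The gripper hangs over the template at about (400,310), with the template still unmoved. Descending.

Emit:
{"name": "drive_tool", "arguments": {
  "commands": [
    {"tx": 0,"ty": 0.002,"tz": 0.025,"wx": 0,"wy": 0,"wz": 0},
    {"tx": 0.002,"ty": 0,"tz": 0.022,"wx": 0,"wy": 0,"wz": 0},
    {"tx": 0,"ty": 0,"tz": 0.014,"wx": 0,"wy": 0,"wz": 0},
    {"tx": 0,"ty": 0,"tz": 0.004,"wx": 0,"wy": 0,"wz": 0},
    {"tx": 0,"ty": 0,"tz": 0.0,"wx": 0,"wy": 0,"wz": 0}
  ]
}}

```text
clock: 2.65
tcp_pos: [0.4441, -0.2435, 0.0066]
tcp_rot: [[-0.951, 0.309, 0.0], [0.309, 0.951, -0.0], [-0.0, -0.0, -1.0]]
wrist_force: [-0.4, -0.8, 0.0]
opening: 0.466
```

Emit:
{"name": "drive_tool", "arguments": {
  "commands": [
    {"tx": 0,"ty": 0,"tz": 0.001,"wx": 0,"wy": 0,"wz": 0},
    {"tx": 0,"ty": 0,"tz": 0.001,"wx": 0,"wy": 0,"wz": 0},
    {"tx": 0,"ty": 0,"tz": 0,"wx": 0,"wy": 0,"wz": 0}
  ]
}}

```text
clock: 3.02
tcp_pos: [0.444, -0.2436, 0.0046]
tcp_rot: [[-0.951, 0.31, 0.0], [0.31, 0.951, -0.0], [-0.0, -0.0, -1.0]]
wrist_force: [-0.2, -0.7, -0.8]
opening: 0.464
```

Emit:
{"name": "drive_tool", "arguments": {
  "commands": [
    {"tx": 0,"ty": 0,"tz": 0.001,"wx": 0,"wy": 0,"wz": 0},
    {"tx": 0,"ty": 0,"tz": 0.001,"wx": 0,"wy": 0,"wz": 0}
  ]
}}

```text
clock: 3.28
tcp_pos: [0.4439, -0.2435, 0.0023]
tcp_rot: [[-0.951, 0.31, 0.0], [0.31, 0.951, -0.0], [-0.0, -0.0, -1.0]]
wrist_force: [1.2, -0.9, 0.2]
opening: 0.471
```

Emit:
{"name": "drive_tool", "arguments": {
  "commands": [
    {"tx": 0,"ty": 0,"tz": 0.001,"wx": 0,"wy": 0,"wz": 0},
    {"tx": 0,"ty": 0,"tz": 0,"wx": 0,"wy": 0,"wz": 0}
  ]
}}

```text
clock: 3.52
tcp_pos: [0.4439, -0.2435, 0.0016]
tcp_rot: [[-0.951, 0.31, 0.0], [0.31, 0.951, -0.0], [-0.0, 0.0, -1.0]]
wrist_force: [-1.5, 0.9, 3.7]
opening: 0.469
```

Emit:
{"name": "drive_tool", "arguments": {
  "commands": [
    {"tx": 0,"ty": 0,"tz": 0.001,"wx": 0,"wy": 0,"wz": 0},
    {"tx": 0,"ty": 0,"tz": 0,"wx": 0,"wy": 0,"wz": 0}
  ]
}}

```text
clock: 3.78
tcp_pos: [0.4439, -0.2436, 0.0015]
tcp_rot: [[-0.951, 0.31, 0.001], [0.31, 0.951, -0.0], [-0.001, -0.0, -1.0]]
wrist_force: [-4.0, 3.1, 12.5]
opening: 0.473
```

Emit:
{"name": "drive_tool", "arguments": {
  "commands": [
    {"tx": 0.001,"ty": 0.006,"tz": 0,"wx": 0,"wy": 0,"wz": -0.02},
    {"tx": 0.002,"ty": 0.012,"tz": 0,"wx": 0,"wy": 0,"wz": -0.05},
    {"tx": 0.0015,"ty": 0.015,"tz": 0,"wx": 0,"wy": 0,"wz": -0.055},
    {"tx": 0.001,"ty": 0.015,"tz": 0,"wx": 0,"wy": 0,"wz": -0.055},
    {"tx": 0,"ty": 0.012,"tz": 0,"wx": 0,"wy": 0,"wz": -0.05}
  ]
}}

```text
clock: 4.4
tcp_pos: [0.4534, -0.185, 0.0015]
tcp_rot: [[-0.996, 0.084, 0.002], [0.084, 0.996, -0.004], [-0.003, -0.004, -1.0]]
wrist_force: [-0.7, -4.7, 7.1]
opening: 0.472
```

```bash
python3 - <<'E'
from cell import *
import cv2
p,d=camera("side");cv2.imwrite("pics/side2.png",p)
print(state()["wrist_force"])
E
```

```text
[-0.47045763 -1.57575868  6.03243579]
```

View pics/side2.png

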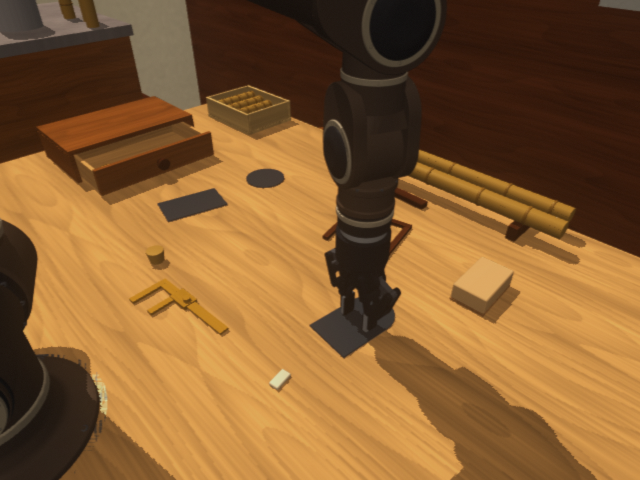

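The plate sits under the tips at (355,325) and has moved and turned with them. Continuing with slightly more pressure.

Emit:
{"name": "drive_tool", "arguments": {
  "commands": [
    {"tx": 0,"ty": 0.008,"tz": 0.0003,"wx": 0,"wy": 0,"wz": -0.03},
    {"tx": -0.0005,"ty": 0.015,"tz": 0.0002,"wx": 0,"wy": 0,"wz": -0.05},
    {"tx": -0.0015,"ty": 0.016,"tz": 0,"wx": 0,"wy": 0,"wz": -0.055},
    {"tx": -0.0025,"ty": 0.016,"tz": 0,"wx": 0,"wy": 0,"wz": -0.055},
    {"tx": -0.003,"ty": 0.014,"tz": 0,"wx": 0,"wy": 0,"wz": -0.05}
  ]
}}

```text
clock: 5.08
tcp_pos: [0.4608, -0.1162, 0.0016]
tcp_rot: [[-0.988, -0.155, 0.004], [-0.155, 0.988, -0.005], [-0.003, -0.006, -1.0]]
wrist_force: [0.1, -8.9, 8.8]
opening: 0.469
```

Emit:
{"name": "drive_tool", "arguments": {
  "commands": [
    {"tx": -0.003,"ty": 0.013,"tz": 0,"wx": 0,"wy": 0,"wz": -0.05},
    {"tx": -0.003,"ty": 0.009,"tz": 0,"wx": 0,"wy": 0,"wz": -0.03},
    {"tx": 0,"ty": 0,"tz": 0,"wx": 0,"wy": 0,"wz": 0},
    {"tx": 0,"ty": 0,"tz": 0,"wx": 0,"wy": 0,"wz": 0}
  ]
}}

```text
clock: 5.58
tcp_pos: [0.4629, -0.0926, 0.0015]
tcp_rot: [[-0.973, -0.233, 0.004], [-0.233, 0.973, -0.002], [-0.004, -0.003, -1.0]]
wrist_force: [0.3, -1.6, 10.0]
opening: 0.475
```

```bash
python3 - <<'E'
from cell import *
import cv2,numpy as np
s=state();print(s["wrist_force"],s["tcp_pos"],s["tcp_rot"])
for n in ["scene","side","wrist"]:
    p,d=camera(n);cv2.imwrite(f"pics/{n}3.png",p)
a=cv2.imread("pics/scene3.png");b=cv2.imread("pics/side3.png")
cv2.imwrite("pics/z3.png",np.vstack([np.hstack([cv2.resize(a[120:360,120:440],(400,300)),cv2.resize(b[180:420,240:560],(400,300))]),np.hstack([cv2.resize(cv2.imread("pics/wrist3.png"),(400,300)),np.zeros((300,400,3),np.uint8)])]))
E
```

```text
[ 0.28587986 -1.61512037 10.01663957] [ 0.4628708  -0.0925624   0.00149402] [[-0.97250716 -0.2328363   0.00413168]
 [-0.23284589  0.97251157 -0.00200768]
 [-0.00355064 -0.00291453 -0.99998945]]
```

View pics/z3.png

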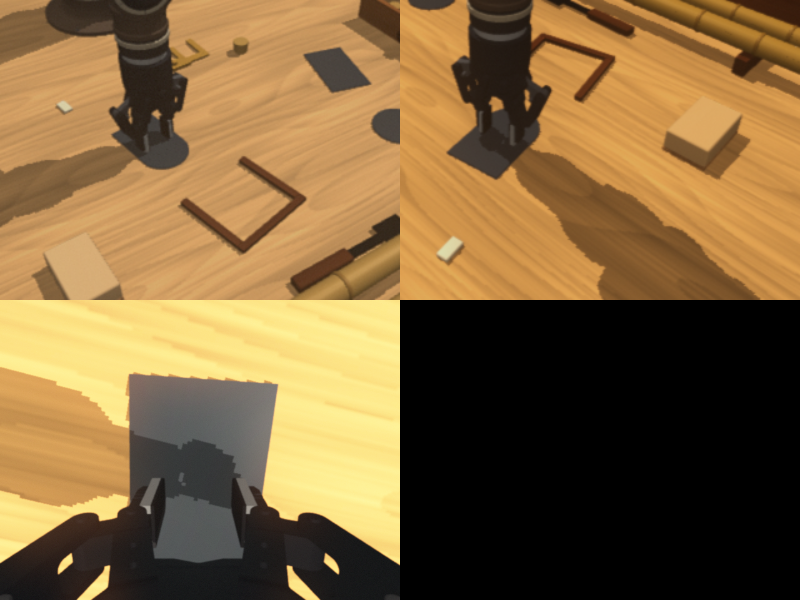

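The wrist view shows the plate's square end clearly; its two corners are near pixels (208,120) and (443,134). I'll measure the plate's pose from these.

```bash
python3 - <<'E'
from cell import *
from h import *
i=camera_info("wrist");im=cv2.imread("pics/wrist3.png").astype(int)
sat=(im.max(2)-im.min(2));
for u,v in[(250,150),(300,200),(350,300),(150,200),(500,150),(300,300)]:print((u,v),im[v,u])
g=sat<45
m=comp(g,(300,150))
# edges by rows/cols
left=[];right=[];back=[]
for v in range(140,215,5):
    u=np.where(m[v,180:480])[0]+180; left.append((u[0],v))
    right.append((u[-1]+1,v))
for u in range(225,430,5): back.append((u,np.where(m[:240,u])[0][0]))
def ln(p):
    P=onplane(i,p,.003)[:,:2];vx,vy,x,y=cv2.fitLine((P*1000).astype(np.float32),cv2.DIST_HUBER,0,.01,.01).ravel()
    r=np.abs((P*1000-[x,y])@[-vy,vx]).max();return np.array([x,y]),np.array([vx,vy]),r
L={k:ln(p) for k,p in dict(l=left,r=right,b=back).items()}
for k,(p,d,r) in L.items(): print(k,p,np.degrees(np.arctan2(d[1],d[0])),r)
def X(a,b):
    t=np.linalg.solve(np.c_[a[1],-b[1]],b[0]-a[0]);return a[0]+t[0]*a[1]
c1,c2=X(L['l'],L['b']),X(L['r'],L['b']);print(c1,c2,np.linalg.norm(c1-c2))
v=c2-c1;yaw=np.arctan2(v[1],v[0])
ax=np.array([v[1],-v[0]])/np.linalg.norm(v); ax*=np.sign(ax[0])
c=(c1+c2)/2+65*ax;print("center",c,"yaw",np.degrees(np.arctan2(ax[1],ax[0])))
a=np.radians(13.45);A=np.array([[np.cos(a),np.sin(a)],[-np.sin(a),np.cos(a)]]);print("in dock",A@(c-[628.3,-48.8]))
E
```

```text
(250, 150) [ 96 102 114]
(300, 200) [95 95 92]
(350, 300) [54 56 53]
(150, 200) [ 84 157 213]
(500, 150) [139 231 253]
(300, 300) [58 57 53]
l [ 424.11734 -141.41911] 9.465652 1.2086861579009267e-05
r [402.90717 -64.36244] 9.383042 0.18346828225465175
b [ 398.9813   -105.849075] -80.14015 0.20871864216878103
[ 405.69736 -144.49022] [392.08157 -66.15131] 79.51335
center [462.92938 -94.19024] yaw 9.859861
in dock [-171.39266314   -5.68066948]
```

Emit:
{"name": "drive_tool", "arguments": {
  "commands": [
    {"tx": -0.005,"ty": 0.001,"tz": 0.0002,"wx": 0,"wy": 0,"wz": -0.025},
    {"tx": -0.01,"ty": 0.002,"tz": 0,"wx": 0,"wy": 0,"wz": -0.03},
    {"tx": -0.012,"ty": 0.002,"tz": 0,"wx": 0,"wy": 0,"wz": -0.02},
    {"tx": -0.014,"ty": 0,"tz": 0,"wx": 0,"wy": 0,"wz": 0},
    {"tx": -0.01,"ty": -0.001,"tz": 0,"wx": 0,"wy": 0,"wz": 0}
  ]
}}

```text
clock: 6.35
tcp_pos: [0.5057, -0.0747, 0.0014]
tcp_rot: [[-0.953, -0.304, -0.005], [-0.304, 0.953, -0.004], [0.006, -0.002, -1.0]]
wrist_force: [-20.2, -5.7, 32.6]
opening: 0.467
```

Emit:
{"name": "drive_tool", "arguments": {
  "commands": [
    {"tx": -0.01,"ty": -0.001,"tz": 0,"wx": 0,"wy": 0,"wz": 0},
    {"tx": -0.01,"ty": -0.001,"tz": 0,"wx": 0,"wy": 0,"wz": 0},
    {"tx": 0,"ty": 0,"tz": 0,"wx": 0,"wy": 0,"wz": 0}
  ]
}}

```text
clock: 6.72
tcp_pos: [0.5268, -0.0701, 0.0014]
tcp_rot: [[-0.953, -0.305, -0.002], [-0.305, 0.953, -0.002], [0.003, -0.001, -1.0]]
wrist_force: [-13.4, -2.5, 23.1]
opening: 0.467
```

```bash
cat > meas.py <<'E'
from cell import *
from h import *
import sys
tag=sys.argv[1]
s=state();print(s["clock"],s["wrist_force"],s["tcp_pos"],"tool yaw",np.degrees(np.arctan2(-s["tcp_rot"][1,0],-s["tcp_rot"][0,0])))
i=camera_info("wrist");im,_=camera("wrist");cv2.imwrite(f"pics/wrist{tag}.png",im);im=im.astype(int)
m=comp((im.max(2)-im.min(2))<45,(300,150))
left=[];right=[];back=[]
top=np.where(m[:240,300])[0][0]
for v in range(max(140,top+20),215,5):
    u=np.where(m[v,120:540])[0]+120; left.append((u[0],v)); right.append((u[-1]+1,v))
for u in range(225,430,5): back.append((u,np.where(m[:240,u])[0][0]))
def ln(p):
    P=onplane(i,p,.003)[:,:2];vx,vy,x,y=cv2.fitLine((P*1000).astype(np.float32),cv2.DIST_HUBER,0,.01,.01).ravel()
    r=np.abs((P*1000-[x,y])@[-vy,vx]).max();return np.array([x,y]),np.array([vx,vy]),r
L={k:ln(p) for k,p in dict(l=left,r=right,b=back).items()}
for k,(p,d,r) in L.items(): print(k,np.degrees(np.arctan2(d[1],d[0])),"res",r)
def X(a,b):
    t=np.linalg.solve(np.c_[a[1],-b[1]],b[0]-a[0]);return a[0]+t[0]*a[1]
c1,c2=X(L['l'],L['b']),X(L['r'],L['b']);v=c2-c1
ax=np.array([v[1],-v[0]])/np.linalg.norm(v); ax*=np.sign(ax[0])
c=(c1+c2)/2+65*ax;a=np.radians(13.45);A=np.array([[np.cos(a),np.sin(a)],[-np.sin(a),np.cos(a)]])
print("width",np.linalg.norm(v),"center",c,"yaw",np.degrees(np.arctan2(ax[1],ax[0])),"in dock",A@(c-[628.3,-48.8]),"tcp in dock",A@(s["tcp_pos"][:2]*1000-[628.3,-48.8]))
E
python3 meas.py 4
```

```text
6.725 [-13.43200685  -2.45924107  23.09503343] [ 0.52678048 -0.07005355  0.00144405] tool yaw 17.728616844073994
l 6.7100124 res 0.2022265360582432
r 6.6340785 res 0.19183906152168512
b -82.7787 res 16.587563119238183
width 79.69721 center [521.7371   -73.167595] yaw 7.2212734 in dock [-109.30802979    1.08690478] tcp in dock [-103.67867634    2.94246912]
```

View pics/wrist4.png

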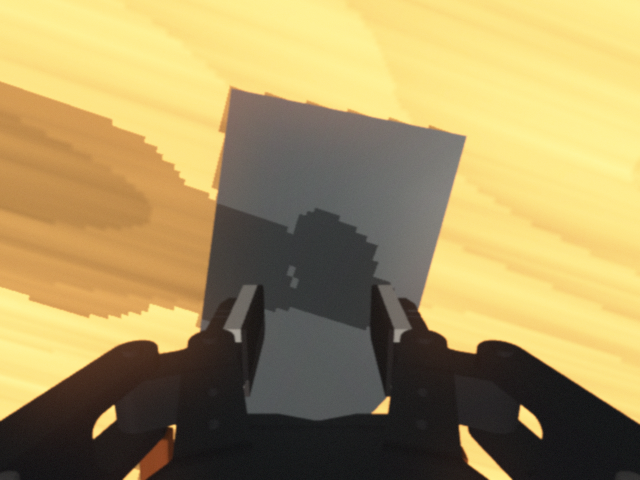

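```bash
python3 - <<'E'
from cell import *
s=state();print(s["torque"],s["wrist_force"],s["tcp_rot"])
E
```

```text
[-0.4271486   2.72094484 -0.09227417] [-12.40747242  -2.71489536  23.05081953] [[-0.95250885 -0.30450306 -0.00218454]
 [-0.30449862  0.95251036 -0.00214596]
 [ 0.00273425 -0.00137886 -0.99999531]]
```

Emit:
{"name": "drive_tool", "arguments": {
  "commands": [
    {"tx": 0.0005,"ty": 0,"tz": -0.0005,"wx": 0,"wy": 0,"wz": -0.03},
    {"tx": 0,"ty": 0,"tz": 0,"wx": 0,"wy": 0,"wz": -0.04},
    {"tx": 0,"ty": 0,"tz": 0,"wx": 0,"wy": 0,"wz": -0.04},
    {"tx": 0,"ty": 0,"tz": 0,"wx": 0,"wy": 0,"wz": 0}
  ]
}}

```text
clock: 7.28
tcp_pos: [0.529, -0.0694, 0.0015]
tcp_rot: [[-0.913, -0.408, 0.003], [-0.408, 0.913, 0.0], [-0.002, -0.001, -1.0]]
wrist_force: [-1.6, 0.9, 9.6]
opening: 0.469
```

```bash
python3 meas.py 5; python3 -c "
from cell import *
print(state()['torque'])"
```

```text
7.275 [-1.62252955  0.87800682  9.57688943] [ 0.52902296 -0.06937915  0.00150208] tool yaw 24.09638683958034
l 6.784582 res 0.14427951664868546
r 9.185576 res 6.94585646873848
b -82.65577 res 45.23008844167183
width 78.95323 center [521.7203 -73.4079] yaw 7.3442125 in dock [-109.38030717    0.85711072] tcp in dock [-101.34084155    3.0767871 ]
[0.11879069 0.33648167 0.06949249]
```

Emit:
{"name": "drive_tool", "arguments": {
  "commands": [
    {"tx": 0,"ty": 0,"tz": -0.008,"wx": 0,"wy": 0,"wz": 0},
    {"tx": 0,"ty": 0,"tz": 0,"wx": 0,"wy": 0,"wz": 0.15},
    {"tx": 0,"ty": 0,"tz": 0,"wx": 0,"wy": 0,"wz": 0.15},
    {"tx": 0.008,"ty": -0.003,"tz": 0,"wx": 0,"wy": 0,"wz": 0},
    {"tx": 0,"ty": 0,"tz": 0,"wx": 0,"wy": 0,"wz": 0}
  ]
}}

```text
clock: 7.95
tcp_pos: [0.5194, -0.0735, 0.0079]
tcp_rot: [[-0.993, -0.122, -0.001], [-0.122, 0.993, 0.0], [0.001, 0.0, -1.0]]
wrist_force: [-0.4, -0.3, -0.3]
opening: 0.471
```

```bash
python3 meas.py 6; python3 -c "
from cell import *
s=state();print(s['torque'],s['wrist_force'])"
```

```text
7.95 [-0.38554249 -0.25667862 -0.25085441] [ 0.51937056 -0.07348588  0.00793508] tool yaw 6.999431003083297
l 6.3209133 res 0.25131705847664243
r 6.4655876 res 0.20744322635651283
b -82.954155 res 0.3425471780351971
width 79.53975 center [521.96234 -73.26992] yaw 7.0458446 in dock [-109.11278767    0.93500042] tcp in dock [-111.68371255    1.32780218]
[ 0.01274649 -0.0226178   0.02746204] [0.81627222 0.38772658 0.51903826]
```

View pics/wrist6.png

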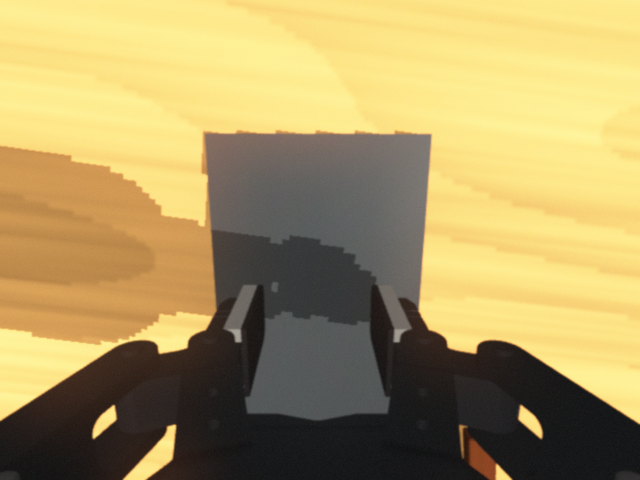

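Wrist view: the plate is square to the tool again, with its back corners at (205,132) and (430,135), so the tips are well centred. Pressing afresh.

Emit:
{"name": "drive_tool", "arguments": {
  "commands": [
    {"tx": 0,"ty": 0,"tz": 0.0055,"wx": 0,"wy": 0,"wz": 0},
    {"tx": 0,"ty": 0,"tz": 0.0007,"wx": 0,"wy": 0,"wz": 0},
    {"tx": 0,"ty": 0,"tz": 0.0003,"wx": 0,"wy": 0,"wz": 0},
    {"tx": 0,"ty": 0,"tz": 0.0003,"wx": 0,"wy": 0,"wz": 0},
    {"tx": 0,"ty": 0,"tz": 0,"wx": 0,"wy": 0,"wz": 0}
  ]
}}

```text
clock: 8.62
tcp_pos: [0.5202, -0.0733, 0.0015]
tcp_rot: [[-0.993, -0.12, -0.0], [-0.12, 0.993, -0.0], [0.0, -0.0, -1.0]]
wrist_force: [-2.7, -0.0, 5.5]
opening: 0.47
```

```bash
python3 -c "
from cell import *
s=state();print(s['torque'],s['wrist_force'],s['tcp_pos'])"
```

```text
[-0.06864378  0.52146384 -0.00477771] [-2.71416515 -0.03109046  5.53050668] [ 0.52016858 -0.07326155  0.00153778]
```

Emit:
{"name": "drive_tool", "arguments": {
  "commands": [
    {"tx": 0,"ty": 0,"tz": 0.0005,"wx": 0,"wy": 0,"wz": 0},
    {"tx": 0,"ty": 0,"tz": 0,"wx": 0,"wy": 0,"wz": -0.03},
    {"tx": 0,"ty": 0,"tz": 0,"wx": 0,"wy": 0,"wz": -0.03},
    {"tx": 0,"ty": 0,"tz": 0,"wx": 0,"wy": 0,"wz": -0.03},
    {"tx": 0,"ty": 0,"tz": 0,"wx": 0,"wy": 0,"wz": 0}
  ]
}}

```text
clock: 9.25
tcp_pos: [0.5214, -0.0732, 0.0016]
tcp_rot: [[-0.978, -0.209, 0.002], [-0.209, 0.978, 0.0], [-0.002, -0.0, -1.0]]
wrist_force: [0.0, 0.7, 5.3]
opening: 0.471
```

```bash
python3 meas.py 7; python3 -c "
from cell import *
s=state();print(s['torque'],s['wrist_force'],s['tcp_pos'])"
```

```text
9.25 [0.0375957  0.74363703 5.32835925] [ 0.52143298 -0.07319208  0.00155418] tool yaw 12.056558453460259
l 6.290245 res 0.16035067910978096
r 6.826784 res 0.1735996780466765
b -83.00453 res 0.19130083457558703
width 79.515976 center [521.8549   -73.357895] yaw 6.9954524 in dock [-109.2377259    0.8744247] tcp in dock [-109.60952617    1.13383793]
[0.12827812 0.0015038  0.08480586] [0.07323462 0.49477291 5.37665363] [ 0.5214272  -0.07320262  0.0015558 ]
```

Emit:
{"name": "drive_tool", "arguments": {
  "commands": [
    {"tx": 0,"ty": 0,"tz": 0.0005,"wx": 0,"wy": 0,"wz": 0},
    {"tx": 0,"ty": 0,"tz": 0.0005,"wx": 0,"wy": 0,"wz": 0},
    {"tx": 0,"ty": 0,"tz": 0,"wx": 0,"wy": 0,"wz": 0}
  ]
}}

```text
clock: 9.68
tcp_pos: [0.5214, -0.0732, 0.0015]
tcp_rot: [[-0.978, -0.209, 0.003], [-0.209, 0.978, 0.0], [-0.003, -0.0, -1.0]]
wrist_force: [-2.1, 0.6, 12.6]
opening: 0.468
```

```bash
python3 -c "
from cell import *
s=state();print(s['torque'],s['wrist_force'],s['tcp_pos'])"
```

```text
[0.24508389 0.69335496 0.05893966] [-2.10135368  0.64425876 12.56446585] [ 0.521431   -0.07319879  0.00149611]
```

Emit:
{"name": "drive_tool", "arguments": {
  "commands": [
    {"tx": 0,"ty": 0,"tz": 0.0003,"wx": -0.004,"wy": 0,"wz": 0},
    {"tx": 0,"ty": 0,"tz": 0,"wx": 0,"wy": 0,"wz": 0}
  ]
}}

```text
clock: 9.93
tcp_pos: [0.5215, -0.0733, 0.0015]
tcp_rot: [[-0.978, -0.209, 0.002], [-0.209, 0.978, 0.004], [-0.003, 0.003, -1.0]]
wrist_force: [-4.1, 2.0, 15.3]
opening: 0.467
```

```bash
python3 -c "
from cell import *
s=state();print(s['torque'],s['wrist_force'],s['tcp_pos'])"
```

```text
[ 0.06771169  0.84232797 -0.08463266] [-4.1415326   1.95347919 15.32520324] [ 0.52152051 -0.07326373  0.00147192]
```

Emit:
{"name": "drive_tool", "arguments": {
  "commands": [
    {"tx": 0,"ty": 0,"tz": 0,"wx": 0.003,"wy": 0,"wz": 0},
    {"tx": -0.003,"ty": 0,"tz": 0,"wx": 0,"wy": 0,"wz": -0.02},
    {"tx": -0.005,"ty": 0,"tz": 0,"wx": 0,"wy": 0,"wz": -0.03},
    {"tx": -0.005,"ty": 0,"tz": 0,"wx": 0,"wy": 0,"wz": -0.03},
    {"tx": 0,"ty": 0,"tz": 0,"wx": 0,"wy": 0,"wz": 0}
  ]
}}

```text
clock: 10.55
tcp_pos: [0.5306, -0.0712, 0.0014]
tcp_rot: [[-0.958, -0.286, -0.004], [-0.286, 0.958, -0.002], [0.004, -0.001, -1.0]]
wrist_force: [-16.1, -4.0, 26.8]
opening: 0.472
```

```bash
python3 meas.py 8; python3 -c "
from cell import *
s=state();print(s['torque'],s['wrist_force'],s['tcp_pos'])"
```

```text
10.55 [-16.08683749  -4.03096036  26.83025089] [ 0.53059387 -0.07120885  0.0014175 ] tool yaw 16.591003674177024
l 11.706662 res 0.22838956972922633
r 11.069928 res 0.15435151959683405
b -78.54178 res 0.23367477645702683
width 79.86018 center [530.67523 -71.53897] yaw 11.458227 in dock [-100.23624998    0.59188574] tcp in dock [-100.23859888    0.93187589]
[-0.6397836   3.35554403  0.05317398] [-15.4430056   -3.4192533   26.06827183] [ 0.53058902 -0.07123021  0.00143539]
```

Balanced at around 15–25 N, the plate now follows both the turn and the slide. Going on in.

Emit:
{"name": "drive_tool", "arguments": {
  "commands": [
    {"tx": -0.005,"ty": 0,"tz": 0,"wx": -0.0005,"wy": 0,"wz": -0.015},
    {"tx": -0.007,"ty": -0.0005,"tz": 0,"wx": 0,"wy": 0,"wz": -0.02},
    {"tx": -0.007,"ty": -0.0006,"tz": 0,"wx": 0,"wy": 0,"wz": 0},
    {"tx": -0.007,"ty": -0.0006,"tz": 0,"wx": 0,"wy": 0,"wz": 0},
    {"tx": 0,"ty": 0,"tz": 0,"wx": 0,"wy": 0,"wz": 0}
  ]
}}

```text
clock: 11.22
tcp_pos: [0.5561, -0.065, 0.0014]
tcp_rot: [[-0.948, -0.319, -0.003], [-0.319, 0.948, -0.001], [0.004, -0.0, -1.0]]
wrist_force: [-13.8, -3.5, 24.9]
opening: 0.47
```

```bash
python3 meas.py 9; python3 -c "
from cell import *
s=state();print(s['torque'],s['wrist_force'],s['tcp_pos'])"
```

```text
11.225 [-13.84219345  -3.51369185  24.94691213] [ 0.55608854 -0.0649715   0.00143213] tool yaw 18.572424449577042
l 13.154917 res 0.1745779596346484
r 13.197527 res 0.17439805954980572
b -76.62634 res 0.19051690634590332
width 79.6144 center [556.18005 -65.25737] yaw 13.373653 in dock [-73.96986229   0.76886497] tcp in dock [-73.99237753   1.06818178]
[-0.76222698  3.16087576 -0.00828664] [-14.95140106  -3.6423834   24.85888776] [ 0.55609296 -0.06497643  0.00143123]
```

Emit:
{"name": "drive_tool", "arguments": {
  "commands": [
    {"tx": -0.007,"ty": -0.0006,"tz": 0,"wx": 0,"wy": 0,"wz": 0},
    {"tx": -0.007,"ty": -0.0006,"tz": 0,"wx": 0,"wy": 0,"wz": 0},
    {"tx": -0.007,"ty": -0.0007,"tz": 0,"wx": 0,"wy": 0,"wz": 0},
    {"tx": -0.007,"ty": -0.0007,"tz": 0,"wx": 0,"wy": 0,"wz": 0},
    {"tx": -0.007,"ty": -0.0007,"tz": 0,"wx": 0,"wy": 0,"wz": 0}
  ]
}}

```text
clock: 11.9
tcp_pos: [0.5896, -0.057, 0.0014]
tcp_rot: [[-0.948, -0.318, -0.005], [-0.318, 0.948, -0.001], [0.005, 0.0, -1.0]]
wrist_force: [-17.4, -3.7, 24.9]
opening: 0.47
```

```bash
python3 meas.py 10; python3 -c "
from cell import *
s=state();print(s['torque'],s['wrist_force'],s['tcp_pos'])"
```

```text
11.9 [-17.44022534  -3.73244207  24.94157008] [ 0.58959455 -0.05703871  0.00144891] tool yaw 18.5616730267549
l 12.816736 res 0.2226276071705253
r 12.883335 res 0.19124267676319745
b -76.62608 res 0.21761756048059036
width 79.5629 center [589.6189   -57.235218] yaw 13.373887 in dock [-39.58221139   0.79323029] tcp in dock [-39.56018512   0.99001529]
[-0.79474925  3.15935672 -0.06138737] [-14.3208695   -3.6687146   23.16944698] [ 0.59071073 -0.05679964  0.00146691]
```

Emit:
{"name": "drive_tool", "arguments": {
  "commands": [
    {"tx": -0.007,"ty": -0.0007,"tz": 0,"wx": 0,"wy": 0,"wz": 0},
    {"tx": -0.007,"ty": -0.0007,"tz": 0,"wx": 0,"wy": 0,"wz": 0},
    {"tx": -0.007,"ty": -0.0007,"tz": 0,"wx": 0,"wy": 0,"wz": 0},
    {"tx": -0.007,"ty": -0.0007,"tz": 0,"wx": 0,"wy": 0,"wz": 0},
    {"tx": -0.007,"ty": -0.0007,"tz": 0,"wx": 0,"wy": 0,"wz": 0}
  ]
}}

```text
clock: 12.58
tcp_pos: [0.6243, -0.0491, 0.0014]
tcp_rot: [[-0.948, -0.318, -0.004], [-0.318, 0.948, -0.001], [0.004, 0.0, -1.0]]
wrist_force: [-16.2, -4.4, 22.8]
opening: 0.473
```

```bash
python3 meas.py 11
```

```text
12.575 [-16.24935453  -4.44480449  22.78146149] [ 0.62425001 -0.04907007  0.00143637] tool yaw 18.568406761207914
l 12.9202585 res 0.2581851952983241
r 13.184733 res 0.1745468673344626
b -76.652596 res 0.19571454539743519
width 79.53145 center [624.30945 -49.3233 ] yaw 13.347411 in dock [-4.0028217   0.41924224] tcp in dock [-4.00172584  0.67934754]
```

Now creeping the last 9 mm to the back strip.

Emit:
{"name": "drive_tool", "arguments": {
  "commands": [
    {"tx": -0.003,"ty": -0.0003,"tz": 0,"wx": 0,"wy": 0,"wz": 0},
    {"tx": -0.002,"ty": -0.0002,"tz": 0,"wx": 0,"wy": 0,"wz": 0},
    {"tx": -0.001,"ty": 0,"tz": 0,"wx": 0,"wy": 0,"wz": 0},
    {"tx": 0,"ty": 0,"tz": 0,"wx": 0,"wy": 0,"wz": 0}
  ]
}}

```text
clock: 13.12
tcp_pos: [0.6302, -0.0477, 0.0015]
tcp_rot: [[-0.948, -0.318, -0.003], [-0.318, 0.948, -0.001], [0.004, 0.0, -1.0]]
wrist_force: [-14.1, -4.0, 21.2]
opening: 0.466
```

Emit:
{"name": "drive_tool", "arguments": {
  "commands": [
    {"tx": -0.002,"ty": 0,"tz": 0,"wx": 0,"wy": 0,"wz": 0},
    {"tx": -0.001,"ty": 0,"tz": 0,"wx": 0,"wy": 0,"wz": 0},
    {"tx": 0,"ty": 0,"tz": 0,"wx": 0,"wy": 0,"wz": 0}
  ]
}}

```text
clock: 13.5
tcp_pos: [0.6332, -0.0468, 0.0015]
tcp_rot: [[-0.948, -0.318, -0.003], [-0.318, 0.948, -0.001], [0.004, -0.0, -1.0]]
wrist_force: [-13.5, -3.3, 21.6]
opening: 0.468
```

```bash
python3 meas.py 12
```

```text
13.5 [-13.5275694   -3.33688761  21.63134618] [ 0.63318731 -0.04683001  0.00148195] tool yaw 18.56837244461898
l 13.020853 res 0.1762213371362291
r 69.82834 res 7.184717590960316
b -76.67336 res 0.2051409701303978
width 66.59961 center [634.74097 -53.39872] yaw 13.32666 in dock [ 5.19466499 -5.9707397 ] tcp in dock [5.21148196 0.77918743]
```

Emit:
{"name": "drive_tool", "arguments": {
  "commands": [
    {"tx": -0.001,"ty": 0,"tz": 0,"wx": 0,"wy": 0,"wz": 0},
    {"tx": -0.001,"ty": 0,"tz": 0,"wx": 0,"wy": 0,"wz": 0},
    {"tx": 0,"ty": 0,"tz": 0,"wx": 0,"wy": 0,"wz": 0}
  ]
}}

```text
clock: 13.92
tcp_pos: [0.6347, -0.0464, 0.0014]
tcp_rot: [[-0.948, -0.318, -0.004], [-0.318, 0.948, -0.002], [0.004, -0.0, -1.0]]
wrist_force: [-15.7, -4.0, 22.1]
opening: 0.47
```

```bash
python3 - <<'E'
from cell import *
from h import *
for n in["scene","wrist"]:
    p,_=camera(n);cv2.imwrite(f"pics/{n}13.png",p)
a=cv2.imread("pics/scene13.png");b=cv2.imread("pics/wrist13.png")
cv2.imwrite("pics/z13.png",np.hstack([cv2.resize(a[200:350,220:420],(400,300)),cv2.resize(b,(400,300))]))
E
```

```text
(no output)
```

View pics/z13.png

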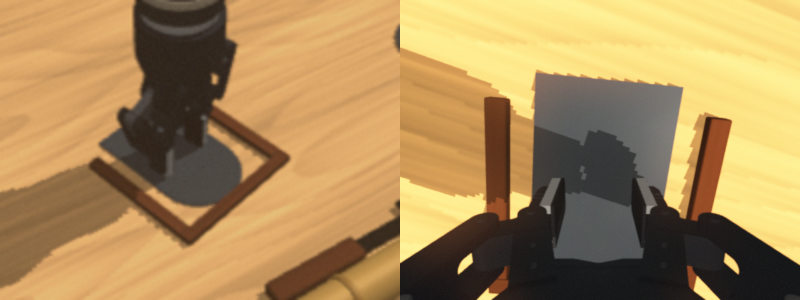

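Scene view: the nose is close to the back strip, with a thin sliver of wood perhaps visible. Wrist view: the plate lies between the two side strips with gaps both sides. One more nudge.

Emit:
{"name": "drive_tool", "arguments": {
  "commands": [
    {"tx": -0.001,"ty": 0,"tz": 0,"wx": 0,"wy": 0,"wz": 0},
    {"tx": -0.001,"ty": 0,"tz": 0,"wx": 0,"wy": 0,"wz": 0},
    {"tx": -0.001,"ty": 0,"tz": 0,"wx": 0,"wy": 0,"wz": 0},
    {"tx": 0,"ty": 0,"tz": 0,"wx": 0,"wy": 0,"wz": 0}
  ]
}}

```text
clock: 14.52
tcp_pos: [0.6349, -0.0463, 0.0014]
tcp_rot: [[-0.948, -0.318, -0.009], [-0.318, 0.948, -0.003], [0.009, -0.001, -1.0]]
wrist_force: [-23.6, -6.4, 28.8]
opening: 0.468
```

```bash
python3 meas.py 14
```

```text
14.525 [-23.59912758  -6.37914373  28.80602023] [ 0.63491744 -0.04628585  0.00142574] tool yaw 18.522955869345076
l 13.179421 res 0.17489497339248034
r 66.94747 res 6.841089608774646
b -76.57672 res 0.2068594141717419
width 70.162834 center [636.00305  -51.170403] yaw 13.423298 in dock [ 6.94043438 -4.09709473] tcp in dock [7.02072699 0.90599619]
```

The tips stopped (0.2 mm gained for 3 mm commanded) and the force rose, so the plate is home. Relaxing and lifting off.

Emit:
{"name": "drive_tool", "arguments": {
  "commands": [
    {"tx": 0.001,"ty": 0,"tz": -0.001,"wx": 0,"wy": 0,"wz": 0},
    {"tx": 0.001,"ty": 0,"tz": -0.002,"wx": 0,"wy": 0,"wz": 0},
    {"tx": 0,"ty": 0,"tz": -0.005,"wx": 0,"wy": 0,"wz": 0},
    {"tx": 0,"ty": 0,"tz": -0.02,"wx": 0,"wy": 0,"wz": 0},
    {"tx": 0,"ty": 0,"tz": -0.03,"wx": 0,"wy": 0,"wz": 0}
  ]
}}

```text
clock: 15.2
tcp_pos: [0.638, -0.0442, 0.0569]
tcp_rot: [[-0.947, -0.32, -0.002], [-0.32, 0.947, 0.002], [0.002, 0.002, -1.0]]
wrist_force: [1.1, 0.2, -0.3]
opening: 0.468
```

Emit:
{"name": "drive_tool", "arguments": {
  "commands": [
    {"tx": 0.04,"ty": 0,"tz": -0.04,"wx": 0,"wy": 0,"wz": 0},
    {"tx": 0.05,"ty": 0,"tz": -0.03,"wx": 0,"wy": 0,"wz": 0},
    {"tx": 0.05,"ty": 0,"tz": -0.02,"wx": 0,"wy": 0,"wz": 0},
    {"tx": 0.05,"ty": 0,"tz": 0,"wx": 0,"wy": 0,"wz": 0},
    {"tx": 0,"ty": 0,"tz": 0,"wx": 0,"wy": 0,"wz": 0}
  ]
}}

```text
clock: 15.82
tcp_pos: [0.4562, -0.1059, 0.1481]
tcp_rot: [[-0.948, -0.318, 0.0], [-0.318, 0.948, 0.001], [-0.001, 0.001, -1.0]]
wrist_force: [0.3, 0.8, 0.4]
opening: 0.468
```

```bash
python3 - <<'E'
from cell import *
from h import *
s=state();print(s["clock"],s["tcp_pos"],s["wrist_force"])
ims=[]
a=np.radians(13.45);A=np.array([[np.cos(a),np.sin(a)],[-np.sin(a),np.cos(a)]])
for n in["scene","side"]:
    p,_=camera(n);cv2.imwrite(f"pics/{n}15.png",p);i=camera_info(n)
    im=p.astype(int);g=(im.max(2)<75)&(im.max(2)-im.min(2)<22)
    for nm,c in dict(template=(.632,-.047,.003),oblong=(.457,.29,.003),disc=(.643,.2705,.003)).items():
        q=proj(i,c)[0].astype(int);m=comp(g,tuple(q))
        if m is None: print(n,nm,"none");continue
        r=rect(shape(i,m,.003));print(n,nm,np.round(r[0],1),np.round(r[1],1),round(r[2],1),"dock",np.round(A@(np.array(r[0])-[628.3,-48.8]),1))
    q=proj(i,(.632,-.047,.003))[0].astype(int);ims.append(cv2.resize(p[q[1]-75:q[1]+75,q[0]-100:q[0]+100],(400,300)))
cv2.imwrite("pics/z15.png",np.hstack(ims))
E
```

```text
15.825 [ 0.4561822  -0.10589105  0.14813828] [0.25634739 0.78429577 0.37387817]
scene template [633.1 -48.8] [123.8  77.6] 13.2 dock [ 4.6 -1.1]
scene oblong [459.2 289.3] [ 76.3 124.9] 76.6 dock [-85.8 368.1]
scene disc [644.4 270.9] [84.4 81.3] 57.4 dock [ 90.  307.2]
side template [633.2 -48.5] [128.9  76. ] 13.3 dock [ 4.8 -0.8]
side oblong [455.8 290.2] [ 75.  124.8] 76.1 dock [-88.9 369.9]
side disc [641.1 269.9] [77.8 81.4] 45.6 dock [ 86.6 307. ]
```

View pics/z15.png

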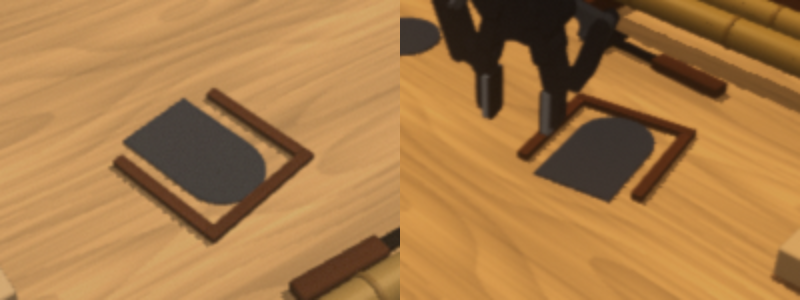

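Both views show the template straight in the dock with its nose at the back strip. The other two plates haven't moved and the gripper is clear, so I'm handing in.

```bash
python3 -c "
from cell import *
print(sign_off())"
```

```text
the job is handed in; nothing more can be done
None
```

The mouthpiece template is in the dock, touching the back strip and lying straight. I handed the job in at about 16 s on the robot clock; no verdict is reported.

**How it went:** I pressed two fingertips on the template, slid it to the dock mouth while turning it, and pushed it in until it stopped against the back strip. The tips stopped moving and the force rose, which confirmed contact. I then lifted the tips straight off.

**Last checks, with the gripper clear:**

| Check | Scene camera | Side camera | Wanted |
|---|---|---|---|
| Template x in dock | 4.6 mm | 4.8 mm | 5 mm at the back strip |
| Template y in dock | -1.1 mm | -0.8 mm | within ±22 mm |
| Template angle (dock at about 13.4°) | 13.2° | 13.3° | within 11° of the dock |

The oblong and the round plate measured within about 1 mm of their starting positions.

**What went wrong or disagreed:**
- **Lost grip:** on the first approach the plate slipped under the tips and ended about 6.5° off the dock's angle, still outside the dock. I re-pressed with the load balanced over both tips, and it then followed fully.
- **Higher pressing force:** after that, sliding took about 22–29 N (33 N at one point during the slip), above the suggested 5–15 N.
- **Unreliable wrist-camera readings:** three had failed edge fits. One was during the re-press, before the dock. The last two were inside it, where a side strip spoiled the right edge, so the final check uses the scene and side cameras.

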